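# Gauge a slanting mortise and lock the depth

## Robot

A 6-joint arm with a two-finger parallel gripper is mounted at the origin on the work surface. World frame = base frame: x ahead of the robot, y to its left, z up, the work surface at z = 0. Lengths are in mm, angles in rad, forces in N, time in s.
With the tool pointing down it reaches from about 300 to 775 mm from the base axis. Payload 14.6 kg.
Tool frame: the origin (TCP) lies at the very end of the fingers, on their centre line; the grasp point (between the pads) lies 19 mm behind it; z points along the fingers, y is the direction in which the jaws open and shut (so a half turn about z gives the same grasp; the last joint's range is limited). The gripper opens to 94 mm and grips with 3 to 60 N. Pads are 16 mm wide; open, the fingers measure 119 mm over their backs; the gripper's body (75 mm by 177 mm) begins 78 mm behind the grasp point.
Start: joints at [1.226, 0.3, 1.521, -0, 1.321, -0.067], TCP at [150.83, 528.904, 205.446] pointing down, gripper open.
Joint ranges: [-3.03, 3.03], [-0.79, 2.21], [0.23, 2.52], [-1.04, 4.18], [0, 3.07], [-2.55, 2.55]. Speed limits (rad/s): [2.22, 2.22, 2.57, 3.14, 3.14, 3.14].

## Interface

Orientations are given as a unit quaternion [w, x, y, z].
In Python, from bench import telemetry, eyes, robot, spotter gives the robot as it stands.
- The arm moves only by the tool arm_command, never from a script. Its argument "deltas" is a list that holds one entry, the list of rows, each a list of 4 numbers: the shift along the tool's x, y, z in m, then the turn about the tool's z in degrees. In form: [[[dx, dy, dz, spin], ...]]. A call has exactly 5 rows; each row shifts and turns the pose as measured when the row begins, along the tool's axes as they then stand; what a row does not reach is not made up. A row lasts 1/10 s, in which the tool goes at most 50 mm and 8.59 degrees, less where a joint would pass 70% of its speed; a pose out of reach is approached as far as the arm can. A call with a gripper value outside its range is refused whole. "grip" is the closure in counts, from 0 (fully open) to 255 (shut), set as the call begins (left out, the last holds). The fingers move at their own pace and stop on an object; the grip force is fixed at half the most. Time passes only in rows, so rows that do not move let the fingers close, or fill a call up. It gives the time, the measured TCP pose, the force and the opening at its end, in the units of the state.
- telemetry.get_obs(): the state, without advancing time (a new reading comes with each control period).
- eyes.grab_frame(name): name is "scene" or "top" or "wrist"; returns the picture (480x640x3 uint8, red, green, blue); there is no depth.
- eyes.camera_model(name): a dict with "fx", "fy", "cx", "cy" (pixels), "cam_to_world" (4x4, takes a point from camera to world coordinates). Camera axes: x right, y down, z forward; pixel columns grow to the right and rows downward; lengths in mm; the calibration is good to about 2 mm. A picture is of the moment at which its call begins: read the wrist's pose just before it. camera_model takes no time and is no camera call; for the wrist camera it gives the pose at the moment of the call.
- robot.close_job(): hands the job in, once; it reports no verdict.
Trained networks look in the newest picture that a camera, given by its name, has taken for a name from the list of things; names that differ only in an ending like _2 or _b are one class to them, and where a whole thing is asked for, a point or a joint stands for the part that bears it (a point fixed in the world has none). Each returns a list of dicts, best first, with "conf" (0 to 1); they miss things now and then, are a little off and sometimes report something else, mostly with a low value. They report only what shows in the picture. A call takes as long as a camera call.
- spotter.cut_out(camera, thing): "region" (480x640 bool, what is visible of it) and "centre" ([row, column] in pixels, amid what is visible of it).
- spotter.tip_of(camera, thing): "centre" ([row, column] in pixels: a listed point, or the origin of a listed thing).
The state is a dict: "t": time; "joint_positions": joint angles; "joint_vel": joint speeds; "joint_torque": joint torques, N m; "ee_pos": TCP position; "tool_rot": TCP orientation; "contact_force": force on the tool from outside, world axes, zero at the start; "ft_torque": the same for the moment, N m; "opening": finger opening in mm.
Only numpy, scipy, OpenCV 4.12 (cv2) and the standard library are available. Lean on these libraries where they do the work, as an engineer would, in place of code of your own. Each camera call takes 0.05 s, during which the arm holds its last target.

## Task

Lower the depth gauge's slide into the mortise of the leaning timber until its tip gently touches the bottom, leave it standing there, and then lock it by turning the cam lever just far enough that the slack is taken up and the cam bites, without forcing it further. Do not knock over or push about the things around the jig, and let go at the end.

Things in the scene. Friction and masses are not known exactly. Their poses are not given: they have to be found in the camera images.
- jig: Wooden measuring jig fixed to the bench. Origin: middle of its 260 x 280 mm plywood base at bench height; -x (its front) faces the robot roughly, y to its left, z up. Its bed, with all on it, leans 30 deg: it stands on the axis A = (-0.5, 0, 0.866) in jig axes, top leaning to -x. 'Tilted axes': X = (0.866, 0, 0.5), Y = jig y, Z = A. Apart from slide and lamp all is below 0.24 m.
- lamp_bar (a point): Middle of the underside of a fixed lamp bar over the gauge: 50 mm along jig x, 160 mm along y, 25 mm tall, 0.433 m above the bench. From its -y end an arm (18 mm) leads back in jig +x to a post 195 mm behind. It bars the way straight down on the gauge's grip: come in tilted, along A.
- mortise_mouth (a point): Middle of the mouth of the mortise, 26 mm (X) x 44 mm (Y), in the top face of the pale timber (70 x 240 x 60 mm thick) that lies across the bed along Y. A steel column behind the timber carries a grey gauge head over it, 45 to 75 mm above the top face along A.
- probe: The gauge's slide: steel bar 14 x 18 mm, 145 mm long, standing in the head along A with a dark wooden grip on top. Origin: middle of its bottom end (the tip); z along A. It moves only along A; about 5 N of friction holds it where it is left. It starts with its tip 10 to 30 mm above the timber, over the mortise.
- probe_grip (a point): Middle of the slide's wooden grip, 167.5 mm above the tip along A. The grip is 16 mm thick along Y, 40 mm wide along X and 45 mm tall along A; pinch it across Y with the tool pointing down along A. With the slide right down its underside is still 20 mm above the head.
- mortise_floor: The wooden bottom of the mortise, 26 x 44 mm; firm, giving about 1 mm per 20 N. Origin: middle of its upper face, which the tip must touch; z along A. It lies 30 to 48 mm below the timber's top face, differently each time.
- lever (a joint): Angle of the cam lever, rad, 0 wide open (starts at 0 to 0.3), growing clockwise about A seen from above. Drag about 5 N at the knob; at 0.90 the slack is taken up and the cam bites: the push then rises by about 18 N per rad. Locked from 0.95 to 1.30 (arm square out to jig +y at 1.10); overrun past 1.40. Let go, it stays, or springs back to about 1.14 from beyond that.
- lever_knob (a point): Middle of the upright black knob at the end of the lever: 24 mm across, 36 mm tall along A, 95 mm from the pivot; its lower 10 mm are beside the arm. Pinch it with the tool pointing down along A (across X the gripper keeps clear of the lamp) and carry it round the pivot; being round it may turn between the fingers.
- lever_pivot (a point): Point on the lever's turning axis (along A) at the height of the knob's middle, 50 mm to the +Y side of the slide. Knob minus pivot at lever angle q is 95 mm x (cos(2.670 - q) X + sin(2.670 - q) Y) in the tilted axes.
- glue: White plastic glue bottle, 60 mm across, 170 mm tall, standing on the bench to the jig's -y side: leave it alone. Origin: centre of its underside.
- tin: Open steel tin, 80 mm across, 100 mm tall, standing on the bench to the jig's +y side: leave it alone. Origin: centre of its underside.
- offcut: Offcut of wood, 110 x 60 x 40 mm, lying on the bench in front of the jig: leave it alone. Origin: centre of its underside.

How it is judged (in metres and radians):
On the way, in this order (a step that is already met when the one before it is completed fails the run):
1. the tip touches the bottom of the mortise while the lever is still open (z of probe in the frame of mortise_floor below 0.0015 m and value of joint lever below 0.7 rad and contact force between probe and mortise_floor above 0.3 N), for 0.2 s.
2. the lever is turned until the cam bites (value of joint lever above 0.95 rad), for 0.2 s.
At the end, for the whole second after the job is handed in: The slide's tip stands on the mortise's bottom (within 1.5 mm along the slide) at rest, and the cam lever is left between 0.95 and 1.30 rad (z of probe in the frame of mortise_floor below 0.0015 m and value of joint lever between 0.95 and 1.3 rad and linear speed of probe below 0.005 m/s); the robot touches nothing.
It fails at once if the tip is rammed against the bottom (over 40 N) (contact force between probe and mortise_floor above 40 N).
It fails at once if the cam lever is overrun past 1.40 rad (value of joint lever above 1.4 rad).
It fails at once if the glue bottle, tin or offcut is pushed over 30 mm or knocked over (distance of any of glue, tin, offcut from where it was at the start of the episode above 0.03 m or angle between any of glue, tin's own z axis and vertical above 0.5 rad).
It also fails if it takes over 46 s, if anything falls off the work surface, if the arm or the gripper's body presses on something with over 40 N, if the wrist force passes 120 N, or if a joint passes its speed limit or range.

## Working session

There is one attempt and no reset: what is moved stays moved. The work goes in short steps, Python scripts to look and compute and a tool call to move; the robot and the scene stay as the last step left them, time stands still between calls to the robot, and variables do not carry over. Pictures are saved under pics/ and viewed, and the job is handed in when it is done.

Besides the shell and the picture viewer there is one more tool, called as name(argument=value, ...) on one line, values as JSON. arm_command: Moves the arm, as the interface text tells. Its arguments: {"type":"object","properties":{"deltas":{"type":"array","items":{"type":"array","items":{"type":"array","items":{"type":"number"}}}},"grip":{"type":"number"}},"required":["deltas"]}

```bash
ls; mkdir -p pics
python3 - <<'E'
from bench import telemetry, eyes, robot, spotter
import cv2, numpy as np
print(telemetry.get_obs())
for c in ["scene","top"]:
    im=eyes.grab_frame(c); cv2.imwrite(f"pics/{c}0.png",im[:,:,::-1])
    m=eyes.camera_model(c); print(c,m)
    for n in ["lamp_bar","mortise_mouth","probe","probe_grip","lever_knob","lever_pivot","jig","glue","tin","offcut"]:
        r=spotter.tip_of(c,n); print(n,[(np.round(x["centre"],1).tolist(),round(x["conf"],2)) for x in r[:3]])
E
```

```text
pics
{'t': 0.0, 'joint_positions': array([ 1.22640281e+00,  3.00458020e-01,  1.52160109e+00,  2.01272084e-05,
        1.32072716e+00, -6.65751439e-02]), 'joint_vel': array([-0.00057803,  0.00068179,  0.0004671 ,  0.00093469, -0.00128195,
       -0.00069268]), 'joint_torque': array([-3.27615311e-06, -5.31790030e+01, -3.52765703e+01,  7.08995503e-02,
        2.41306279e-02, -5.54486394e-05]), 'ee_pos': array([150.73248072, 528.65262959, 204.88505103]), 'tool_rot': array([-1.31317676e-04,  1.38465341e-01,  9.90367100e-01, -5.82264200e-04]), 'contact_force': array([-0.2634295 , -0.51400915,  0.65888188]), 'ft_torque': array([-0.01209969,  0.01182706,  0.02598346]), 'opening': 94.10119078751963}
scene {'fx': 601.0069502573714, 'fy': 601.0069502573714, 'cx': 312.5209667013288, 'cy': 230.96699575164646, 'cam_to_world': array([[ 7.78995524e-01,  3.29660037e-01, -5.33376259e-01,
         1.26127131e+03],
       [ 6.26962788e-01, -4.21919091e-01,  6.54906056e-01,
        -7.92886410e+02],
       [-9.14527122e-03, -8.44575953e-01, -5.35357659e-01,
         9.54835390e+02],
       [ 0.00000000e+
[... 521 characters left out ...]
0848545, 'cam_to_world': array([[ 4.94622796e-03, -9.81552788e-01,  1.91127340e-01,
         3.77644610e+02],
       [-9.99970059e-01, -3.71751776e-03,  6.78678387e-03,
         2.97975884e+01],
       [-5.95106735e-03, -1.91155186e-01, -9.81541787e-01,
         1.41831662e+03],
       [ 0.00000000e+00,  0.00000000e+00,  0.00000000e+00,
         1.00000000e+00]])}
lamp_bar [([252.9, 305.8], 0.6)]
mortise_mouth []
probe []
probe_grip [([279.7, 280.1], 0.76)]
lever_knob [([287.5, 237.6], 0.9)]
lever_pivot [([261.8, 260.2], 0.8), ([194.6, 206.2], 0.47)]
jig [([249.4, 292.3], 0.62)]
glue [([244.1, 386.7], 0.98), ([193.7, 204.6], 0.69)]
tin [([194.0, 205.4], 0.64)]
offcut [([346.7, 285.4], 0.66)]
```

View pics/scene0.png

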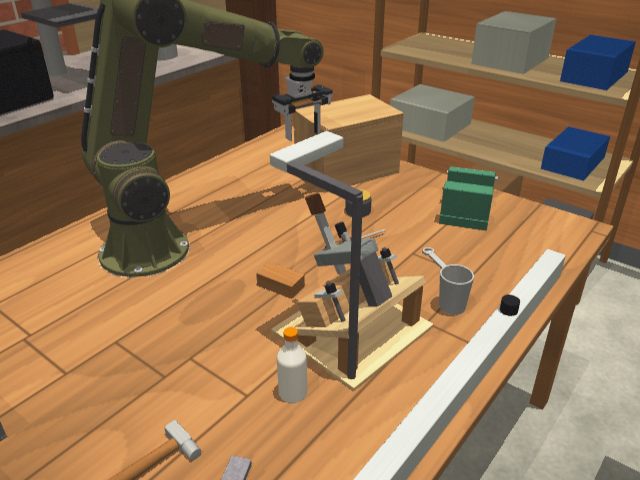

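View pics/top0.png

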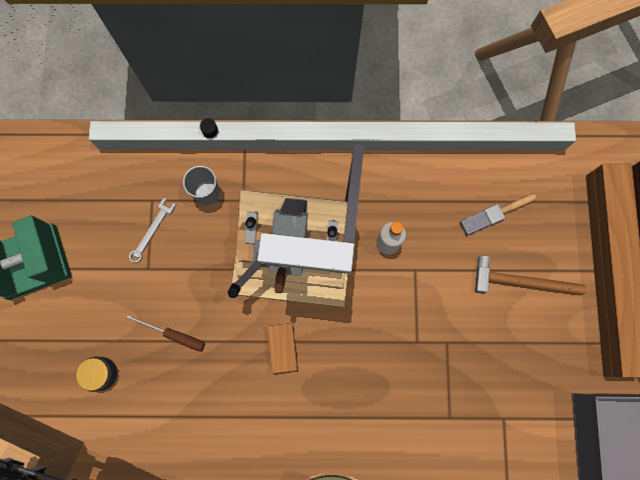

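Run:
```python
import cv2
a=cv2.imread("pics/top0.png")[170:340,190:430]; cv2.imwrite("pics/top0z.png",cv2.resize(a,None,fx=3.3,fy=3.3,interpolation=cv2.INTER_CUBIC))
a=cv2.imread("pics/scene0.png")[120:410,250:480]; cv2.imwrite("pics/scene0z.png",cv2.resize(a,None,fx=2,fy=2,interpolation=cv2.INTER_CUBIC))
```

```text
(no output)
```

View pics/top0z.png

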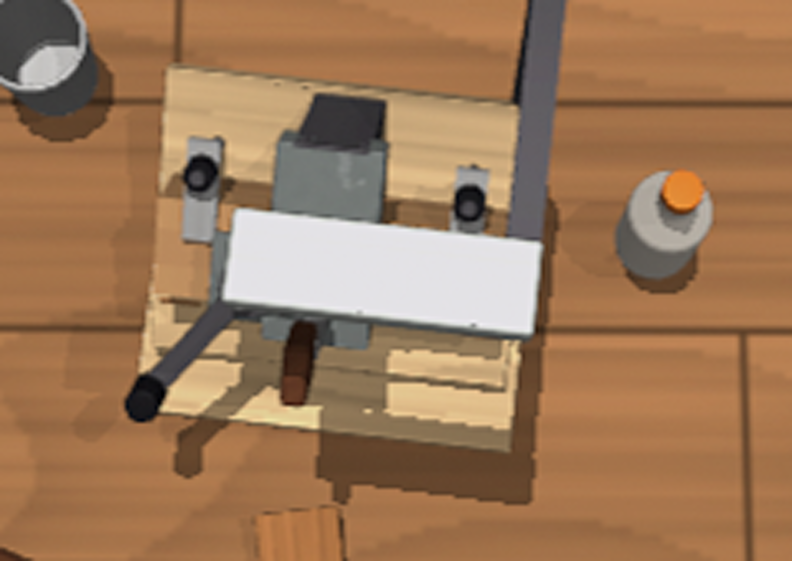

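View pics/scene0z.png

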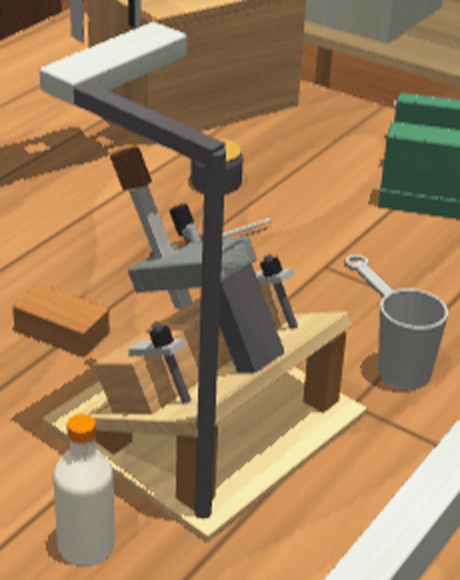

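```bash
cat > h.py <<'E'
import numpy as np, cv2
from scipy.optimize import least_squares
from bench import telemetry, eyes, robot, spotter
def ray(m,rc):
    T=m["cam_to_world"]; d=np.array([(rc[1]-m["cx"])/m["fx"],(rc[0]-m["cy"])/m["fy"],1.])
    d=T[:3,:3]@d; return T[:3,3],d/np.linalg.norm(d)
def proj(m,p):
    T=m["cam_to_world"]; q=T[:3,:3].T@(np.asarray(p)-T[:3,3]); return np.array([m["cy"]+m["fy"]*q[1]/q[2],m["cx"]+m["fx"]*q[0]/q[2]])
def tri(obs):
    A=np.zeros((3,3));b=np.zeros(3)
    for m,rc in obs:
        o,d=ray(m,rc);P=np.eye(3)-np.outer(d,d);A+=P;b+=P@o
    x=np.linalg.solve(A,b); return x,[np.round(proj(m,x)-rc,1).tolist() for m,rc in obs]
def plane(m,rc,z):
    o,d=ray(m,rc);return o+d*(z-o[2])/d[2]
def quatR(q):
    from scipy.spatial.transform import Rotation as R
    return R.from_quat([q[1],q[2],q[3],q[0]]).as_matrix()
E
python3 - <<'E'
from h import *
S=eyes.camera_model("scene");T=eyes.camera_model("top")
print("grip",tri([(S,[205.5,318.9]),(T,[279.7,280.1])]))
print("lamp",plane(S,[159.9,309.0],433),plane(T,[252.9,305.8],433),tri([(S,[159.9,309.0]),(T,[252.9,305.8])]))
print("pivot",tri([(S,[239.0,346.5]),(T,[261.8,260.2])]))
for z in (0,12):
  print("cor",plane(S,[388.5,352.5],z),plane(S,[324,432.5],z),plane(S,[330,276],z),plane(T,[306.4,344.5],z))
print(tri([(S,[235,341]),(T,[287.5,237.6])]))
for n,s,t in [("glue",[391.8,292.8],[244,386]),("tin",[307,457],[194,205]),("offcut",[286.7,281.3],[346.7,285.4])]:
  print(n,plane(S,s,0),plane(T,t,0))
E
```

```text
grip (array([540.83211033, 107.27804736, 289.64660905]), [[0.4, -2.2], [-1.9, -1.7]])
lamp [569.87709403  47.35451357 433.        ] [563.80483694  50.7750684  433.        ] (array([565.15338577,  51.53253207, 429.82793827]), [[0.1, -0.5], [-0.4, -0.4]])
pivot (array([589.43454992, 153.83771608, 197.47927523]), [[0.1, -0.5], [-0.4, -0.4]])
cor [763.07929144 -54.0486933    0.        ] [794.03822299 228.9040631    0.        ] [ 5.15514285e+02 -1.75301280e+01  1.13686838e-13] [512.95156526 -35.58703345   0.        ]
cor [769.34037509 -63.33411851  12.        ] [799.91022683 216.06259764  12.        ] [524.88666897 -27.27450436  12.        ] [511.80676907 -35.03383154  12.        ]
(array([537.78441787, 204.75414783, 162.37596749]), [[0.0, -0.1], [-0.1, -0.1]])
glue [ 6.70710430e+02 -1.38709160e+02  1.13686838e-13] [ 668.9612445  -139.82519382    0.        ]
tin [8.10223873e+02 3.21747060e+02 1.13686838e-13] [796.9394291 317.3092971   0.       ]
offcut [4.15324937e+02 1.15248555e+02 1.13686838e-13] [415.11629261 107.45501384   0.        ]
```

arm_command(deltas=[[[0,0,-0.05,-2],[0,0,-0.05,-2],[0,0,-0.05,-2],[0,0,-0.05,-2],[0,0,-0.05,-1.7]]])

```text
t: 1.6
ee_pos: [150.3, 527.4, 452.8]
tool_rot: [-0.002, 0.051, 0.999, -0.006]
contact_force: [0.9, -0.1, -0.1]
opening: 93.8
```

arm_command(deltas=[[[-0.0325,-0.0345,-0.014,0],[-0.0325,-0.0345,-0.014,0],[-0.0325,-0.0345,-0.014,0],[-0.0325,-0.0345,-0.014,0],[-0.0325,-0.0345,-0.014,0]]])

```text
t: 2.1
ee_pos: [294.6, 339.3, 530.4]
tool_rot: [-0.0, 0.047, 0.999, -0.002]
contact_force: [0.3, 0.4, -0.4]
opening: 93.9
```

arm_command(deltas=[[[-0.0325,-0.0345,-0.014,0],[-0.0325,-0.0345,-0.014,0],[-0.0325,-0.0345,-0.014,0],[-0.0325,-0.0345,-0.014,0],[-0.0325,-0.0345,-0.014,0]]])

```text
t: 2.6
ee_pos: [439.3, 148.8, 603.4]
tool_rot: [0.001, 0.046, 0.999, -0.002]
contact_force: [0.4, 1.8, -0.4]
opening: 93.9
```

arm_command(deltas=[[[-0.024,-0.043,0,0],[-0.024,-0.043,0,0],[-0.024,-0.043,0,0],[-0.024,-0.043,0,0],[-0.02,-0.04,0,0]]])

```text
t: 3.1
ee_pos: [536.1, -78.3, 605.4]
tool_rot: [0.002, 0.046, 0.999, -0.002]
contact_force: [0.5, 1.3, -0.4]
opening: 94.0
```

Run:
```python
from h import *
o=telemetry.get_obs(); print(np.round(o["joint_positions"],3),o["ee_pos"],o["tool_rot"])
```

```text
[-0.212  0.441  0.391 -0.003  2.305 -1.692] [536.08111811 -78.30340318 605.37525204] [ 0.00207009  0.04608596  0.99893421 -0.00150057]
```

arm_command(deltas=[[[0,0.048,0,0],[0,0.008,0,0],[-0.03,0,-0.03,0],[-0.03,0,-0.03,0],[-0.03,0,-0.03,0]]])

```text
t: 3.6
ee_pos: [568.8, -39.6, 607.0]
tool_rot: [0.019, 0.056, 0.998, -0.001]
contact_force: [-0.9, 1.0, 0.2]
opening: 93.9
```

```bash
cat > st.py <<'E'
from h import *
o=telemetry.get_obs(); R=quatR(o["tool_rot"]); z=R[:,2]
print(round(o["t"],2),np.round(o["joint_positions"],3),np.round(o["ee_pos"],1),"z",np.round(z,3),"y",np.round(R[:,1],3),"F",np.round(o["contact_force"],1))
print("tilt",np.degrees(np.arccos(-z[2])),"az",np.degrees(np.arctan2(z[1],z[0])))
E
python3 st.py
```

```text
3.6 [-0.134  0.538  0.235  0.     2.332 -1.593] [568.8 -39.6 607. ] z [ 0.037 -0.005 -0.999] y [ 0.112  0.994 -0.001] F [-0.9  1.   0.2]
tilt 2.1310120391327083 az -7.584682253406834
```

arm_command(deltas=[[[-0.045,0.012,-0.01,0],[-0.05,0,0,0],[-0.05,0,0,0],[-0.05,0,0,0],[-0.05,0,0,0]]])

```text
t: 4.1
ee_pos: [689.6, -46.7, 527.3]
tool_rot: [0.085, 0.055, 0.995, -0.003]
contact_force: [0.7, -0.1, 0.2]
opening: 94.0
```

```bash
python3 st.py
```

```text
4.1 [-0.123  0.676  0.235  0.007  2.06  -1.58 ] [689.6 -46.7 527.3] z [ 0.169 -0.015 -0.985] y [0.109 0.994 0.004] F [ 0.7 -0.1  0.2]
tilt 9.778643324163362 az -4.99930460969961
```

arm_command(deltas=[[[-0.03,0,-0.04,0],[-0.03,0,-0.04,0],[-0.03,0,-0.04,0],[-0.03,0,-0.04,0],[-0.03,0,-0.04,0]]])

```text
t: 4.6
ee_pos: [647.6, -48.9, 613.3]
tool_rot: [0.153, 0.054, 0.987, -0.004]
contact_force: [-0.1, -0.2, -1.0]
opening: 94.0
```

```bash
python3 st.py
```

```text
4.6 [-0.139  0.549  0.235  0.019  2.05  -1.589] [647.6 -48.9 613.3] z [ 0.302 -0.025 -0.953] y [0.108 0.994 0.008] F [-0.1 -0.2 -1. ]
tilt 17.6475993290054 az -4.745053198451923
```

arm_command(deltas=[[[-0.03,-0.002,-0.04,0],[-0.03,0,-0.04,0],[-0.03,0,-0.04,0],[-0.03,0,-0.04,0],[-0.03,0,-0.04,0]]])

```text
t: 5.1
ee_pos: [591.0, -50.3, 695.9]
tool_rot: [0.22, 0.053, 0.974, -0.006]
contact_force: [0.4, -1.5, 0.5]
opening: 94.0
```

```bash
python3 st.py
```

```text
5.1 [-0.162  0.416  0.235  0.038  2.047 -1.599] [591.  -50.3 695.9] z [ 0.428 -0.036 -0.903] y [0.106 0.994 0.011] F [ 0.4 -1.5  0.5]
tilt 25.46116049985912 az -4.807878637030461
```

arm_command(deltas=[[[-0.03,-0.005,-0.04,0],[-0.03,-0.005,-0.04,0],[-0.03,-0.005,-0.04,0],[0,0,0,0],[0,0,0,0]]])

```text
t: 5.6
ee_pos: [548.8, -63.6, 743.1]
tool_rot: [0.261, 0.053, 0.964, -0.009]
contact_force: [0.4, -0.1, -1.3]
opening: 94.0
```

```bash
python3 st.py
python3 - <<'E'
from h import *
c="wrist"
m=eyes.camera_model(c); im=eyes.grab_frame(c); cv2.imwrite(f"pics/{c}1.png",im[:,:,::-1]); print(m["cam_to_world"])
o=telemetry.get_obs(); R=quatR(o["tool_rot"])
T=m["cam_to_world"]; print("in tool",R.T@(T[:3,3]-o["ee_pos"]), R.T@T[:3,:3])
E
```

```text
5.6 [-0.212  0.334  0.235  0.07   2.047 -1.624] [548.8 -63.6 743.1] z [ 0.502 -0.044 -0.864] y [0.107 0.994 0.011] F [ 0.4 -0.1 -1.3]
tilt 30.237882350764508 az -5.0526683532191
[[ 1.06115907e-01  6.98735342e-01  7.07466138e-01  3.92331082e+02]
 [ 9.94310035e-01 -8.12374647e-02 -6.89059465e-02 -4.82991660e+01]
 [ 9.32573524e-03  7.10752697e-01 -7.03380150e-01  8.59866761e+02]
 [ 0.00000000e+00  0.00000000e+00  0.00000000e+00  1.00000000e+00]]
in tool [  76.95158755   -0.27838715 -179.87226981] [[ 9.92294231e-04 -9.65739654e-01 -2.59510954e-01]
 [ 9.99998875e-01  1.25021142e-03 -8.28811371e-04]
 [ 1.12485956e-03 -2.59509840e-01  9.65739809e-01]]
```

View pics/wrist1.png

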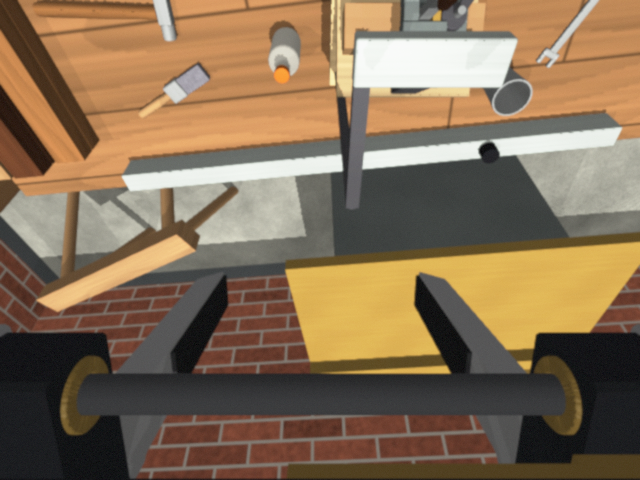

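arm_command(deltas=[[[0.036,0.024,0.021,0],[0.036,0.024,0.021,0],[0.036,0.024,0.021,0],[0.036,0.024,0.021,0],[0.036,0.024,0.021,0]]])

```text
t: 6.15
ee_pos: [488.8, 37.2, 606.7]
tool_rot: [0.258, 0.055, 0.964, -0.008]
contact_force: [1.8, 0.9, 0.6]
opening: 94.1
```

```bash
python3 st.py
```

```text
6.15 [ 0.035 -0.112  1.134 -0.062  1.6   -1.439] [488.8  37.2 606.7] z [ 0.497 -0.044 -0.866] y [0.111 0.994 0.013] F [1.8 0.9 0.6]
tilt 29.949634401320804 az -5.100613972243907
```

arm_command(deltas=[[[0.03,0.019,0.017,0],[0.03,0.019,0.017,0],[0.03,0.019,0.017,0],[0.03,0.019,0.017,0],[0.01,0.003,0.005,0]]])

```text
t: 6.65
ee_pos: [417.6, 131.2, 466.3]
tool_rot: [0.253, 0.053, 0.966, -0.009]
contact_force: [-0.2, -1.0, 0.6]
opening: 94.3
```

```bash
python3 st.py
python3 - <<'E'
from h import *
c="wrist"
m=eyes.camera_model(c); im=eyes.grab_frame(c); cv2.imwrite(f"pics/{c}2.png",im[:,:,::-1])
for n in ["probe_grip","lever_knob","lever_pivot","mortise_mouth","lamp_bar"]:
    r=spotter.tip_of(c,n); print(n,[(np.round(x["centre"],1).tolist(),round(x["conf"],2)) for x in r[:3]])
np.save("m2.npy",m,allow_pickle=True)
E
```

```text
6.65 [ 0.351 -0.3    1.61  -0.216  1.366 -1.117] [417.6 131.2 466.3] z [ 0.488 -0.045 -0.872] y [0.107 0.994 0.008] F [-0.2 -1.   0.6]
tilt 29.329645277459566 az -5.277971373058128
probe_grip [([229.4, 303.3], 0.71)]
lever_knob [([149.9, 391.1], 0.77)]
lever_pivot [([213.7, 347.6], 0.92)]
mortise_mouth [([204.0, 312.3], 0.77), ([226.4, 305.2], 0.6)]
lamp_bar [([369.4, 246.1], 0.92), ([225.2, 303.8], 0.72)]
```

View pics/wrist2.png

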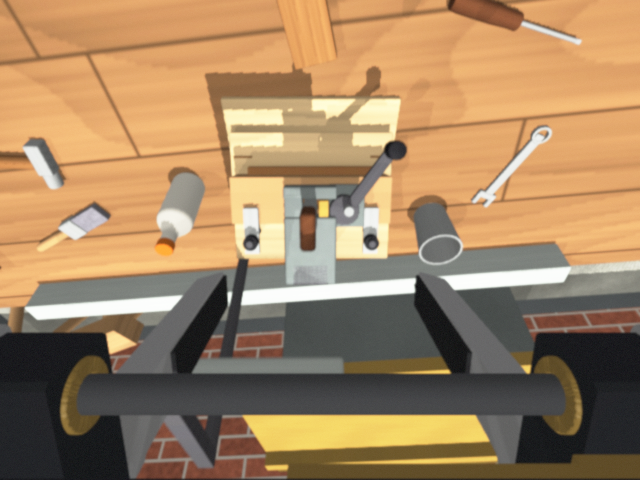

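Run:
```python
import cv2
a=cv2.imread("pics/wrist2.png")[85:295,210:420]; cv2.imwrite("pics/wrist2z.png",cv2.resize(a,None,fx=2.8,fy=2.8,interpolation=cv2.INTER_CUBIC))
```

```text
(no output)
```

View pics/wrist2z.png

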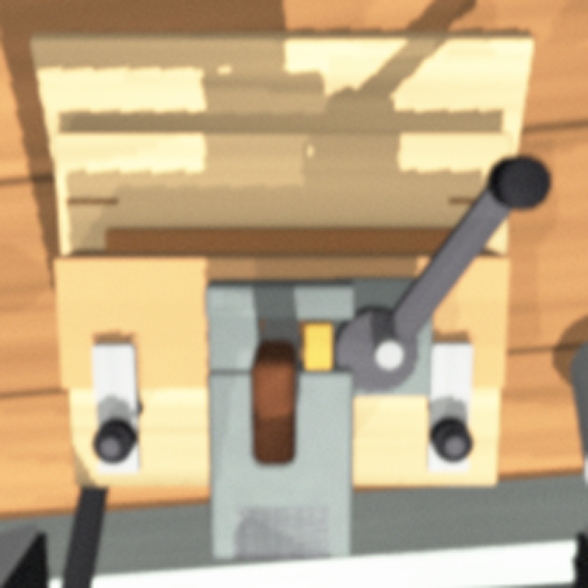

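```bash
cat > fit.py <<'E'
from h import *
S=eyes.camera_model("scene");T=eyes.camera_model("top");W=np.load("m2.npy",allow_pickle=True).item()
def axes(yaw):
    xj=np.array([np.cos(yaw),np.sin(yaw),0]);yj=np.array([-np.sin(yaw),np.cos(yaw),0]);zj=np.array([0,0,1.])
    return xj,yj,zj,.866*xj+.5*zj,yj,-.5*xj+.866*zj
def pts(p):
    jx,jy,yaw,Xs,Ys,zg,zp,q=p
    xj,yj,zj,X,Y,A=axes(yaw); O=np.array([jx,jy,0])
    ax=O+Xs*X+Ys*Y
    G=ax+zg*A; P=ax+50*Y+zp*A; K=P+95*(np.cos(2.670-q)*X+np.sin(2.670-q)*Y)
    c=lambda sx,sy:O+130*sx*xj+140*sy*yj+12*zj
    return dict(G=G,P=P,K=K,fr=c(-1,-1),fl=c(-1,1),br=c(1,-1),bl=c(1,1),
      Gt0=G+22.5*A+20*X-8*Y,Gt1=G+22.5*A+20*X+8*Y,Gb0=G-22.5*A-20*X-8*Y,Gb1=G-22.5*A-20*X+8*Y,A=A,X=X,Y=Y,Kt=K+18*A)
z=lambda u,v:[85+v/2.8,210+u/2.8]
obs=[(W,"fr",z(35,38)),(W,"fl",z(532,38)),(T,"fr",[306.4,344.5]),(S,"br",[388.5,352.5]),(S,"bl",[324,432.5]),
 (W,"Gt0",z(255,464)),(W,"Gt1",z(295,464)),(W,"Gb0",z(256,343)),(W,"Gb1",z(291,343)),(T,"G",[280.4,280]),(S,"G",[204.5,316]),
 (W,"P",[213.7,347.6]),(T,"P",[261.8,260.2]),(S,"P",[239,346.5]),(W,"Kt",z(523,181)),(T,"K",[287.5,237.6])]
def res(p):
    d=pts(p); return np.concatenate([proj(m,d[n])-rc for m,n,rc in obs])
p0=[655,90,-.109,0,5,300,200,0.1]
r=least_squares(res,p0,loss="soft_l1",f_scale=1.0)
if __name__=="__main__":
    print(np.round(r.x,3)); 
    for (m,n,rc),e in zip(obs,res(r.x).reshape(-1,2)): print("WTS"[0 if m is W else 1 if m is T else 2],n,np.round(e,1))
    d=pts(r.x)
    for k in "GPKA": print(k,np.round(d[k],3))
E
python3 fit.py
```

```text
[ 6.53693e+02  9.19310e+01 -1.09000e-01  4.31660e+01  1.30100e+00
  3.09384e+02  2.08212e+02  1.52000e-01]
W fr [ 1.2 -3.1]
W fl [1.  0.4]
T fr [ 1.  -0.8]
S br [-0.9 -0.1]
S bl [-0.5 -0.5]
W Gt0 [ 1.9 -1.3]
W Gt1 [1.8 0.3]
W Gb0 [-1.6 -0.3]
W Gb1 [-1.7  1.8]
T G [-0.7 -0.9]
S G [ 1.2 -1. ]
W P [-3.1  0.6]
T P [-2.4  1.2]
S P [-0.3 -0.2]
W Kt [ 1.  -0.9]
T K [ 2.3 -3.8]
G [537.214 105.934 289.509]
P [592.919 150.159 201.894]
K [532.517 212.519 163.325]
A [-0.497  0.054  0.866]
```

arm_command(deltas=[[[-0.004,-0.003,0.035,0],[-0.004,-0.003,0.035,0],[-0.004,-0.003,0.035,0],[-0.004,-0.003,0.03,0],[-0.002,-0.001,0.012,0]]], grip=125)

```text
t: 7.45
ee_pos: [512.1, 104.5, 353.1]
tool_rot: [0.259, 0.057, 0.964, -0.008]
contact_force: [-0.8, -0.4, 0.9]
opening: 57.5
```

```bash
cat >> st.py <<'E'
from fit import pts,r
d=pts(r.x)
def to(name,p): print(name,"tool shift mm",np.round(R.T@(p-o["ee_pos"]),1))
to("grasp",d["G"]-19*d["A"]); to("knob",d["K"]-19*d["A"])
ax=np.stack([d["X"],d["Y"],d["A"]])
print("tool z in XYA",np.round(ax@z,3),"tool y",np.round(ax@R[:,1],3),"F XYA",np.round(ax@o["contact_force"],1),"tcp XYA rel G",np.round(ax@(o["ee_pos"]-d["G"]),1),"open",round(o["opening"],1))
E
python3 st.py
```

```text
7.45 [ 0.207 -0.125  1.727 -0.171  1.041 -1.196] [512.1 104.5 353.1] z [ 0.499 -0.045 -0.866] y [0.114 0.993 0.014] F [-0.8 -0.4  0.9]
tilt 30.041283372615567 az -5.193989725353495
grasp tool shift mm [10.4  3.2 86.5]
knob tool shift mm [ 88.9 106.8 188.6]
tool z in XYA [ 0.001  0.009 -1.   ] tool y [0.012 1.    0.009] F XYA [-0.1 -0.5  1.2] tcp XYA rel G [10.4 -4.1 67.5] open 57.5
```

arm_command(deltas=[[[0.01,0.003,0.01,0],[0,0,0.01,0],[0,0,0,0],[0,0,0,0],[0,0,0,0]]])

```text
t: 7.95
ee_pos: [516.4, 106.2, 332.8]
tool_rot: [0.26, 0.059, 0.964, -0.008]
contact_force: [0.3, 1.0, -0.1]
opening: 47.9
```

```bash
python3 - <<'E'
from h import *
c="wrist"
m=eyes.camera_model(c); im=eyes.grab_frame(c); cv2.imwrite(f"pics/{c}3.png",im[:,:,::-1])
r=spotter.tip_of(c,"probe_grip");print(r[:2])
np.save("m3.npy",m,allow_pickle=True)
from fit import pts,r
d=pts(r.x)
for k in ["G","Gt0","Gt1","Gb0","Gb1","P","K","Kt"]: print(k,np.round(proj(m,d[k]),1))
E
python3 st.py
```

```text
[{'centre': [255.9, 319.9], 'conf': 0.74}]
G [255.1 323.9]
Gt0 [300.2 311.1]
Gt1 [299.8 338.7]
Gb0 [216.2 311. ]
Gb1 [215.9 335.1]
P [218.7 379.3]
K [126.2 449. ]
Kt [125.8 456.6]
8.05 [ 0.21  -0.107  1.757 -0.18   0.993 -1.179] [516.4 106.2 332.7] z [ 0.5   -0.047 -0.865] y [0.117 0.993 0.014] F [-0.2  0.5  0.4]
tilt 30.15472570660734 az -5.335054682209873
grasp tool shift mm [ 3.8  1.4 66.8]
knob tool shift mm [ 82.8 104.9 168.6]
tool z in XYA [ 0.003  0.008 -1.   ] tool y [0.015 1.    0.008] F XYA [0.  0.5 0.4] tcp XYA rel G [ 3.6 -2.  47.8] open 48.2
```

View pics/wrist3.png

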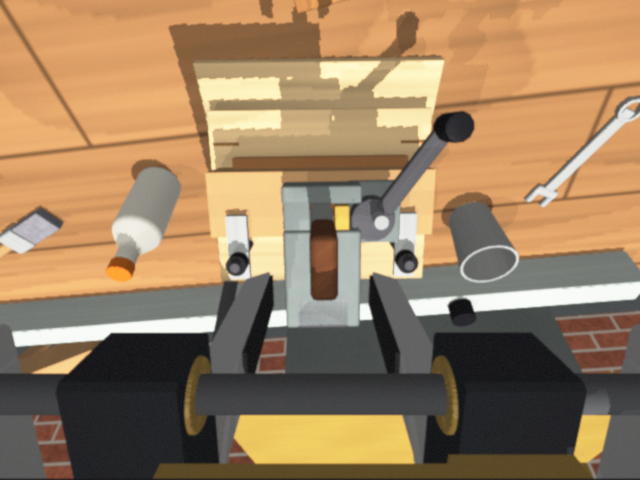

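arm_command(deltas=[[[0.003,0.001,0.018,-0.8],[0.001,0.0005,0.018,0],[0,0,0.016,0],[0,0,0.008,0],[0,0,0,0]]])

```text
t: 8.55
ee_pos: [544.5, 105.8, 280.6]
tool_rot: [0.262, 0.051, 0.964, -0.01]
contact_force: [-0.5, -0.2, -0.9]
opening: 47.6
```

```bash
python3 st.py
```

```text
8.55 [ 0.195 -0.016  1.792 -0.189  0.86  -1.182] [544.5 105.8 280.6] z [ 0.505 -0.045 -0.862] y [0.104 0.995 0.009] F [-0.5 -0.2 -0.9]
tilt 30.45621230282152 az -5.133116697725679
grasp tool shift mm [ 1.9 -0.7  7.7]
knob tool shift mm [ 79.9 103.7 109.2]
tool z in XYA [ 0.008  0.01  -1.   ] tool y [0.001 1.    0.01 ] F XYA [-0.9 -0.2 -0.5] tcp XYA rel G [  1.8   0.6 -11.3] open 47.6
```

arm_command(deltas=[[[0.001,0,0.006,0],[0,0,0,0],[0,0,0,0],[0,0,0,0],[0,0,0,0]]], grip=255)

```text
t: 9.05
ee_pos: [546.7, 105.0, 276.9]
tool_rot: [0.264, 0.051, 0.963, -0.01]
contact_force: [2.7, -4.1, -3.8]
opening: 15.7
```

```bash
python3 st.py
```

```text
9.05 [ 0.194 -0.009  1.795 -0.192  0.849 -1.181] [546.7 105.  276.9] z [ 0.507 -0.047 -0.861] y [0.104 0.995 0.007] F [ 2.7 -4.1 -3.8]
tilt 30.601822496143303 az -5.263177159093577
grasp tool shift mm [ 2.  -0.1  3.3]
knob tool shift mm [ 80.2 104.5 104.6]
tool z in XYA [ 0.01   0.008 -1.   ] tool y [0.    1.    0.008] F XYA [ 0.8 -3.8 -4.9] tcp XYA rel G [  2.    0.1 -15.7] open 15.7
```

arm_command(deltas=[[[0,0,0.007,0],[0,0,0.007,0],[0,0,0.007,0],[0,0,0.007,0],[0,0,0.004,0]]])

```text
t: 9.55
ee_pos: [563.0, 103.0, 248.5]
tool_rot: [0.263, 0.051, 0.963, -0.011]
contact_force: [-3.7, 0.1, 1.4]
opening: 15.9
```

```bash
python3 st.py
```

```text
9.55 [ 0.183  0.05   1.801 -0.198  0.783 -1.177] [563.  103.  248.5] z [ 0.506 -0.048 -0.861] y [0.104 0.995 0.006] F [-3.7  0.1  1.4]
tilt 30.574031349904498 az -5.388337882907985
grasp tool shift mm [  1.7   0.3 -29.5]
knob tool shift mm [ 79.9 105.   71.7]
tool z in XYA [ 0.01   0.007 -1.   ] tool y [-0.     1.     0.007] F XYA [-2.5 -0.3  3.1] tcp XYA rel G [  2.   -0.1 -48.5] open 15.9
```

arm_command(deltas=[[[0,0,0.002,0],[0,0,0.002,0],[0,0,0.002,0],[0,0,0.002,0],[0,0,0.002,0]]])

```text
t: 10.05
ee_pos: [568.6, 102.5, 238.9]
tool_rot: [0.263, 0.051, 0.963, -0.011]
contact_force: [-3.9, 1.2, 1.9]
opening: 16.0
```

```bash
python3 st.py|tail -1
```

```text
tool z in XYA [ 0.009  0.007 -1.   ] tool y [-0.     1.     0.007] F XYA [-2.5  0.8  3.6] tcp XYA rel G [  2.   -0.1 -59.6] open 16.0
```

arm_command(deltas=[[[0,0,0.0004,0],[0,0,0.0004,0],[0,0,0.0003,0],[0,0,0.0003,0],[0,0,0.0003,0]]])

```text
t: 10.55
ee_pos: [569.5, 102.3, 237.4]
tool_rot: [0.263, 0.051, 0.963, -0.011]
contact_force: [-2.9, 0.1, 2.1]
opening: 16.3
```

```bash
python3 st.py|tail -1
```

```text
tool z in XYA [ 0.009  0.007 -1.   ] tool y [-0.     1.     0.007] F XYA [-1.4 -0.2  3.3] tcp XYA rel G [  2.   -0.1 -61.4] open 16.3
```

Run:
```python
from h import *
from fit import *
d=pts(r.x)
for m,rc in [(S,[280.3,343.5]),(W,[204,312.3])]:
    f=lambda h:proj(m,d["G"]-h[0]*d["A"])-rc
    s=least_squares(f,[190]); print(s.x,f(s.x), "tip height", s.x-167.5)
```

```text
[182.13631599] [-0.20945495  0.53745037] tip height [14.63631599]
[155.61561447] [-0.16790677 -1.52162034] tip height [-11.88438553]
```

arm_command(deltas=[[[0,0,0.0004,0],[0,0,0.0004,0],[0,0,0.0004,0],[0,0,0.0003,0],[0,0,0.0001,0]]])

```text
t: 11.05
ee_pos: [570.3, 102.2, 235.9]
tool_rot: [0.263, 0.051, 0.963, -0.011]
contact_force: [-3.0, 0.4, 0.7]
opening: 15.8
```

arm_command(deltas=[[[0,0,0.0004,0],[0,0,0.0004,0],[0,0,0.0004,0],[0,0,0.0003,0],[0,0,0.0001,0]]])

```text
t: 11.55
ee_pos: [571.2, 102.1, 234.3]
tool_rot: [0.263, 0.051, 0.963, -0.011]
contact_force: [-3.9, -0.2, 1.3]
opening: 15.4
```

arm_command(deltas=[[[0,0,0.0004,0],[0,0,0.0004,0],[0,0,0.0004,0],[0,0,0.0003,0],[0,0,0.0001,0]]])

```text
t: 12.05
ee_pos: [572.1, 102.0, 232.8]
tool_rot: [0.263, 0.051, 0.963, -0.011]
contact_force: [-3.6, 0.4, 1.6]
opening: 15.9
```

arm_command(deltas=[[[0,0,0.0004,0],[0,0,0.0004,0],[0,0,0.0004,0],[0,0,0.0003,0],[0,0,0.0001,0]]])

```text
t: 12.55
ee_pos: [572.9, 102.0, 231.3]
tool_rot: [0.263, 0.051, 0.963, -0.011]
contact_force: [-3.8, -0.6, 0.8]
opening: 15.8
```

arm_command(deltas=[[[0,0,0.0004,0],[0,0,0.0004,0],[0,0,0.0004,0],[0,0,0.0003,0],[0,0,0.0001,0]]])

```text
t: 13.05
ee_pos: [573.8, 101.9, 229.8]
tool_rot: [0.263, 0.051, 0.963, -0.011]
contact_force: [-3.4, -0.0, 0.7]
opening: 15.8
```

arm_command(deltas=[[[0,0,0.0004,0],[0,0,0.0004,0],[0,0,0.0004,0],[0,0,0.0003,0],[0,0,0.0001,0]]])

```text
t: 13.55
ee_pos: [574.2, 101.8, 229.0]
tool_rot: [0.263, 0.051, 0.963, -0.011]
contact_force: [-4.7, -0.5, 0.7]
opening: 16.4
```

arm_command(deltas=[[[0,0,0.0003,0],[0,0,0.0003,0],[0,0,0.0003,0],[0,0,0.0003,0],[0,0,0.0001,0]]])

```text
t: 14.05
ee_pos: [574.2, 101.8, 229.0]
tool_rot: [0.263, 0.051, 0.963, -0.011]
contact_force: [-4.5, -0.2, 0.6]
opening: 16.0
```

```bash
python3 st.py|tail -1
```

```text
tool z in XYA [ 0.009  0.007 -1.   ] tool y [-0.     1.     0.007] F XYA [-3.6 -0.6  2.8] tcp XYA rel G [  2.   -0.1 -71. ] open 16.0
```

arm_command(deltas=[[[0,0,0.0005,0],[0,0,0.0005,0],[0,0,0.0005,0],[0,0,0.0006,0],[0,0,0.0006,0]]])

```text
t: 14.55
ee_pos: [574.4, 101.8, 228.8]
tool_rot: [0.263, 0.051, 0.963, -0.011]
contact_force: [-14.1, -0.7, 8.7]
opening: 16.0
```

```bash
python3 st.py|tail -1
```

```text
tool z in XYA [ 0.009  0.007 -1.   ] tool y [-0.     1.     0.007] F XYA [-7.7 -2.2 14.5] tcp XYA rel G [  2.1  -0.1 -71.3] open 16.0
```

arm_command(deltas=[[[0,0,0.0006,0],[0,0,0.0006,0],[0,0,0.0006,0],[0,0,0.0005,0],[0,0,0.0003,0]]])

```text
t: 15.05
ee_pos: [574.4, 101.8, 228.9]
tool_rot: [0.263, 0.052, 0.963, -0.011]
contact_force: [-6.5, -0.7, 2.5]
opening: 15.9
```

```bash
python3 st.py|tail -1
```

```text
tool z in XYA [ 0.009  0.006 -1.   ] tool y [0.    1.    0.006] F XYA [-4.3 -1.3  5.3] tcp XYA rel G [  2.1  -0.1 -71.2] open 15.9
```

arm_command(deltas=[[[0,0,0,0],[0,0,0,0],[0,0,0,0],[0,0,-0.002,0],[0,0,-0.01,0]]], grip=140)

```text
t: 15.55
ee_pos: [568.8, 102.7, 238.9]
tool_rot: [0.263, 0.052, 0.963, -0.011]
contact_force: [0.0, -0.5, -0.2]
opening: 42.3
```

```bash
python3 st.py
```

```text
15.55 [ 0.18   0.072  1.801 -0.2    0.762 -1.175] [568.8 102.7 238.9] z [ 0.506 -0.048 -0.861] y [0.105 0.994 0.007] F [ 0.  -0.5 -0.2]
tilt 30.52114425617707 az -5.392021198003774
grasp tool shift mm [  1.8   0.1 -40.7]
knob tool shift mm [ 79.9 104.8  60.5]
tool z in XYA [ 0.009  0.007 -1.   ] tool y [0.001 1.    0.007] F XYA [-0.  -0.5 -0.2] tcp XYA rel G [  2.2   0.2 -59.7] open 42.3
```

arm_command(deltas=[[[0,0,-0.045,0],[0,0,-0.045,0],[0.026,0.034,0,0],[0.026,0.034,0,0],[0.026,0.034,0,2]]])

```text
t: 16.05
ee_pos: [464.8, 215.5, 286.5]
tool_rot: [0.267, 0.073, 0.961, -0.004]
contact_force: [0.3, 0.2, -0.3]
opening: 42.7
```

arm_command(deltas=[[[0,0,0,8.5],[0,0,0.005,8.5],[0,0,0.005,8.5],[0,0,0.005,8.5],[0,0,0.005,8.5]]])

```text
t: 16.55
ee_pos: [471.0, 220.0, 271.7]
tool_rot: [0.25, 0.419, 0.867, 0.097]
contact_force: [0.1, -1.3, 0.1]
opening: 42.6
```

arm_command(deltas=[[[0,0,0.005,8.5],[0,0,0.005,8.5],[0,0,0.005,8.5],[0,0,0.005,8.5],[0,0,0.005,8.5]]])

```text
t: 17.05
ee_pos: [483.5, 219.0, 253.5]
tool_rot: [0.198, 0.707, 0.653, 0.184]
contact_force: [0.7, 0.2, -1.0]
opening: 42.1
```

```bash
python3 st.py
python3 - <<'E'
from h import *
c="wrist"
m=eyes.camera_model(c); im=eyes.grab_frame(c); cv2.imwrite(f"pics/{c}4.png",im[:,:,::-1])
np.save("m4.npy",m,allow_pickle=True)
r=spotter.tip_of(c,"lever_knob");print(r[:2])
from fit import pts,r
d=pts(r.x)
for k in ["P","K","Kt"]: print(k,np.round(proj(m,d[k]),1))
E
```

```text
17.05 [ 0.501 -0.02   1.865 -0.383  0.862  0.767] [483.5 219.  253.5] z [ 0.519 -0.039 -0.854] y [ 0.851 -0.068  0.52 ] F [ 0.7  0.2 -1. ]
tilt 31.332025190868155 az -4.334478808645212
grasp tool shift mm [-108.8   71.8   20.5]
knob tool shift mm [ -3.1  -5.1 121.7]
tool z in XYA [ 0.023  0.017 -1.   ] tool y [0.999 0.025 0.023] F XYA [ 0.1  0.3 -1.2] tcp XYA rel G [-74.9 106.6   1.6] open 42.1
[{'centre': [242.9, 313.6], 'conf': 0.66}, {'centre': [312.5, 412.9], 'conf': 0.25}]
P [307.6 410.7]
K [239.1 316.5]
Kt [245.4 316.7]
```

View pics/wrist4.png

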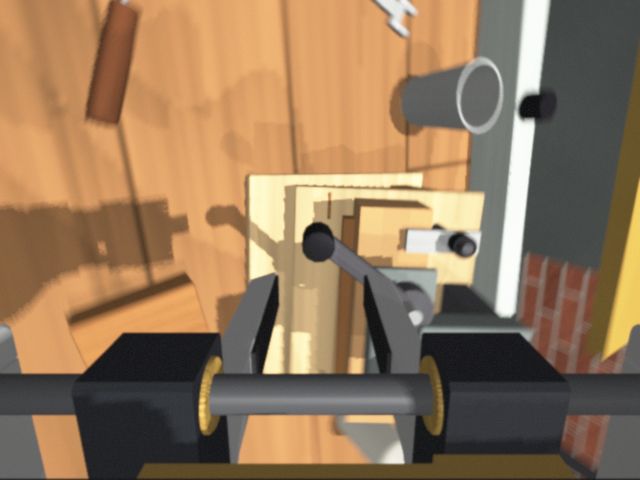

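```bash
python3 - <<'E'
s=open("fit.py").read()
s=s.replace("def res(p)","W4=np.load('m4.npy',allow_pickle=True).item()\nobs+=[(W4,'Kt',[241,318]),(W4,'P',[312.5,412.9])]\ndef res(p)")
open("fit.py","w").write(s)
E
python3 fit.py; python3 st.py
python3 - <<'E'
from h import *
from fit import *
d=pts(r.x)
for h in (-20,-10,0,10,20): print(h,proj(W4,d["P"]+h*d["A"]),proj(W,d["P"]+h*d["A"]))
import cv2
a=cv2.imread("pics/wrist4.png")[220:360,290:470]; cv2.imwrite("pics/wrist4z.png",cv2.resize(a,None,fx=4,fy=4,interpolation=cv2.INTER_CUBIC))
E
```

```text
[ 6.53824e+02  9.18560e+01 -1.11000e-01  4.33330e+01  9.10000e-01
  3.09261e+02  2.10566e+02  1.65000e-01]
W fr [ 1.1 -2.9]
W fl [1.3 0.5]
T fr [ 1.1 -0.9]
S br [-0.9 -0.2]
S bl [-0.4 -0.4]
W Gt0 [ 2.1 -1.4]
W Gt1 [2.  0.1]
W Gb0 [-1.4 -0.4]
W Gb1 [-1.4  1.6]
T G [-0.9 -0.8]
S G [ 1.3 -0.9]
W P [-2.5  0.5]
T P [-2.2  1.2]
S P [-1.2 -0.5]
W Kt [2.1 0.2]
T K [ 2.1 -4.3]
S Kt [4.  0.5]
S P [-3.4 -1.1]
G [537.539 105.714 289.486]
P [592.114 149.949 204.016]
K [532.61  213.391 165.819]
A [-0.497  0.055  0.866]
17.15 [ 0.501 -0.019  1.865 -0.383  0.862  0.764] [483.4 218.9 253. ] z [ 0.518 -0.04  -0.855] y [ 0.852 -0.064  0.519] F [ 0.1 -0.1  1.2]
tilt 31.28910730125236 az -4.390786263546844
grasp tool shift mm [-109.1   71.9   20.4]
knob tool shift mm [ -2.1  -3.4 119.2]
tool z in XYA [ 0.022  0.018 -1.   ] tool y [0.999 0.03  0.023] F XYA [ 0.8 -0.1  1. ] tcp XYA rel G [-75.7 106.5   1.6] open 42.4
-20 [299.05730801 405.94815896] [208.48123442 346.9515333 ]
-10 [303.94246918 408.80855098] [209.81163751 347.50851336]
0 [309.13582471 411.84939902] [211.19343448 348.08700973]
10 [314.66748952 415.08833616] [212.62966205 348.68829375]
20 [320.57163418 418.54537017] [214.12360095 349.31373891]
```

View pics/wrist4z.png

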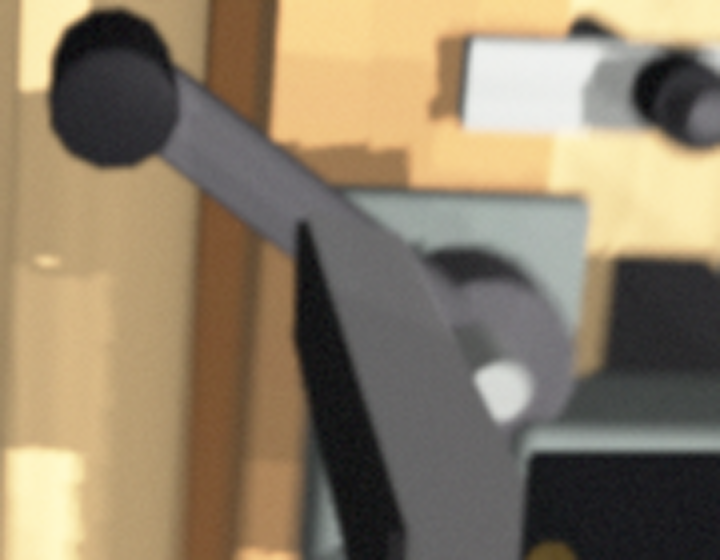

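```bash
sed -i "s/(W4,'Kt',\[241,318\]),(W4,'P',\[312.5,412.9\])/(W4,'Kt',[246.5,318.8])/" fit.py; sed -i 's/"knob",d\["K"\]-19/"knob",d["K"]-2/' st.py
python3 fit.py | grep -v "^[WTS]"; python3 st.py
python3 - <<'E'
from fit import *
print(proj(W4,pts(r.x)["Kt"]))
E
```

```text
[ 6.53789e+02  9.18740e+01 -1.10000e-01  4.39860e+01  9.32000e-01
  3.08771e+02  2.09594e+02  1.51000e-01]
G [538.305 105.598 289.389]
P [593.094 149.837 203.501]
K [532.779 212.274 164.922]
A [-0.497  0.055  0.866]
17.15 [ 0.501 -0.019  1.865 -0.383  0.862  0.764] [483.4 218.9 253. ] z [ 0.518 -0.04  -0.855] y [ 0.852 -0.064  0.519] F [ 0.1 -0.1  1.2]
tilt 31.28910730125236 az -4.390786263546844
grasp tool shift mm [-109.2   72.5   20.9]
knob tool shift mm [ -2.9  -3.3 103.1]
tool z in XYA [ 0.022  0.017 -1.   ] tool y [0.999 0.03  0.023] F XYA [ 0.8 -0.1  1. ] tcp XYA rel G [-76.3 106.6   2. ] open 42.4
[246.16018446 318.18770245]
```

arm_command(deltas=[[[-0.003,-0.003,0.02,-1],[0,0,0.02,-0.7],[0,0,0.02,0],[0,0,0.014,0],[0,0,0,0]]])

```text
t: 17.65
ee_pos: [520.1, 213.6, 190.2]
tool_rot: [0.204, 0.688, 0.673, 0.18]
contact_force: [-0.1, -0.4, 0.4]
opening: 42.0
```

```bash
python3 st.py
python3 - <<'E'
from h import *
c="wrist"
m=eyes.camera_model(c); im=eyes.grab_frame(c); cv2.imwrite(f"pics/{c}5.png",im[:,:,::-1])
from fit import pts,r
d=pts(r.x)
for k in ["P","K","Kt"]: print(k,np.round(proj(m,d[k]),1))
E
```

```text
17.65 [ 0.45   0.113  1.883 -0.417  0.701  0.733] [520.1 213.6 190.2] z [ 0.522 -0.038 -0.852] y [ 0.853 -0.011  0.522] F [-0.1 -0.4  0.4]
tilt 31.5408116207084 az -4.121511535444128
grasp tool shift mm [-110.3   68.   -51.9]
knob tool shift mm [-0.4 -2.4 30.3]
tool z in XYA [ 0.027  0.02  -0.999] tool y [0.996 0.082 0.028] F XYA [ 0.1 -0.4  0.3] tcp XYA rel G [-75.5 105.4 -70.9] open 42.0
P [363.2 435.5]
K [269.8 318.7]
Kt [281.  319.4]
```

View pics/wrist5.png

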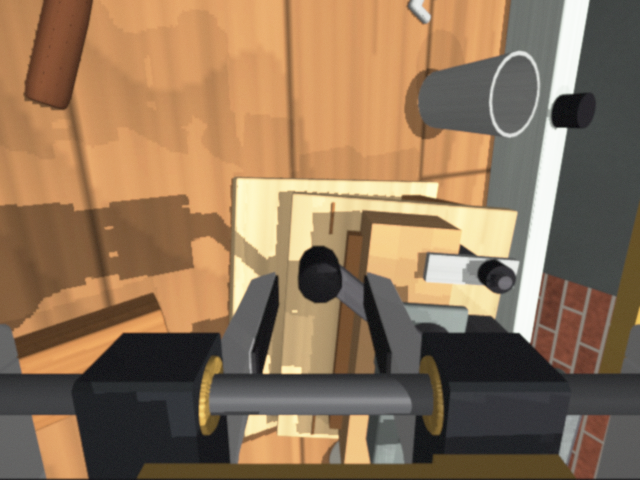

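arm_command(deltas=[[[0,-0.002,0.012,3],[0,0,0.012,1],[0,0,0.005,0],[0,0,0.001,0],[0,0,0,0]]])

```text
t: 18.2
ee_pos: [535.0, 213.6, 167.6]
tool_rot: [0.198, 0.709, 0.649, 0.189]
contact_force: [-0.3, -1.0, 0.4]
opening: 42.3
```

```bash
python3 st.py
```

```text
18.2 [ 0.436  0.169  1.879 -0.438  0.642  0.817] [535.  213.6 167.6] z [ 0.526 -0.035 -0.85 ] y [ 0.846 -0.078  0.527] F [-0.3 -1.   0.4]
tilt 31.83479267982094 az -3.8450862056777435
grasp tool shift mm [-106.4   74.8  -79. ]
knob tool shift mm [-1.6 -3.3  3.1]
tool z in XYA [ 0.032  0.023 -0.999] tool y [0.999 0.016 0.032] F XYA [ 0.  -1.1  0.4] tcp XYA rel G [-74.  107.  -97.9] open 42.3
```

arm_command(deltas=[[[-0.001,-0.003,0.002,0],[0,0,0,0],[0,0,0,0],[0,0,0,0],[0,0,0,0]]], grip=255)

```text
t: 18.7
ee_pos: [534.0, 212.6, 165.5]
tool_rot: [0.199, 0.709, 0.649, 0.19]
contact_force: [2.5, 1.6, -2.8]
opening: 23.5
```

```bash
python3 st.py
python3 - <<'E'
from h import *
c="wrist"
im=eyes.grab_frame(c); cv2.imwrite(f"pics/{c}6.png",im[:,:,::-1])
E
```

```text
18.7 [ 0.435  0.168  1.886 -0.444  0.634  0.822] [534.  212.6 165.5] z [ 0.528 -0.035 -0.848] y [ 0.845 -0.077  0.529] F [ 2.5  1.6 -2.8]
tilt 31.972535561654446 az -3.7804971856106397
grasp tool shift mm [-105.3   76.9  -80.1]
knob tool shift mm [-0.5 -1.3  1.8]
tool z in XYA [ 0.034  0.023 -0.999] tool y [0.999 0.016 0.034] F XYA [ 0.6  1.8 -3.6] tcp XYA rel G [-75.9 105.9 -99.3] open 23.5
```

View pics/wrist6.png

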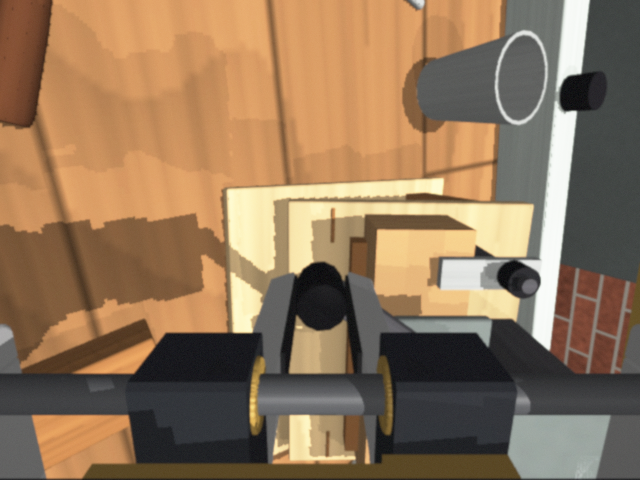

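arm_command(deltas=[[[0.0067,0.0055,0.0002,0],[0.0068,0.0067,0.0003,0],[0.006,0.0074,0.0003,0],[0.0052,0.0078,0.0003,0],[0,0,0,0]]])

```text
t: 19.25
ee_pos: [554.0, 234.4, 175.1]
tool_rot: [0.195, 0.712, 0.649, 0.182]
contact_force: [6.7, -4.5, 1.5]
opening: 23.3
```

```bash
cat >> st.py <<'E'
v=(ax@(o["ee_pos"]+R@np.array([0,0,-9.])-(d["P"])))
print("rel pivot",np.round(v,1),"rad",np.hypot(*v[:2]).round(1),"q",(2.670-np.arctan2(v[1],v[0])).round(3))
E
python3 st.py
```

```text
19.25 [ 0.459  0.223  1.788 -0.423  0.701  0.817] [554.  234.4 175.1] z [ 0.512 -0.042 -0.858] y [ 0.854 -0.08   0.514] F [ 6.7 -4.5  1.5]
tilt 30.938146611840747 az -4.729987403835416
grasp tool shift mm [-129.4   55.4  -81.6]
knob tool shift mm [-24.  -21.6   0.8]
tool z in XYA [ 0.016  0.014 -1.   ] tool y [1.    0.014 0.016] F XYA [ 6.9 -3.7 -2.2] tcp XYA rel G [-55.9 129.7 -99.6] open 23.3
rel pivot [-56.   79.6   8.5] rad 97.3 q 0.486
```

arm_command(deltas=[[[0.003,0.0094,0.0002,0],[0.0042,0.0085,0.0001,0],[0.0034,0.0088,0.0001,0],[0.0024,0.009,0.0001,0],[0,0,0,0]]])

```text
t: 19.75
ee_pos: [578.9, 248.7, 188.3]
tool_rot: [0.188, 0.714, 0.651, 0.176]
contact_force: [6.4, -4.6, 1.0]
opening: 23.6
```

```bash
python3 st.py
```

```text
19.75 [ 0.457  0.273  1.684 -0.378  0.763  0.769] [578.9 248.7 188.3] z [ 0.496 -0.04  -0.867] y [ 0.863 -0.082  0.498] F [ 6.4 -4.6  1. ]
tilt 29.851918000073542 az -4.6242145555458505
grasp tool shift mm [-145.9   27.   -83.1]
knob tool shift mm [-40.6 -48.5   0.8]
tool z in XYA [-0.003  0.015 -1.   ] tool y [ 1.     0.014 -0.003] F XYA [ 6.5 -3.9 -2.6] tcp XYA rel G [-29.2 146.7 -99.9] open 23.6
rel pivot [-29.2  96.5   8.3] rad 100.9 q 0.806
```

Run:
```python
from h import *
c="wrist"
m=eyes.camera_model(c);im=eyes.grab_frame(c); cv2.imwrite(f"pics/{c}7.png",im[:,:,::-1]); np.save("m7.npy",m,allow_pickle=True)
from fit import pts,r
d=pts(r.x)
for h in (-10,0,13,18): print(h,proj(m,d["P"]+h*d["A"]))
```

```text
-10 [436.49324738 369.82857805]
0 [449.81013671 371.93050099]
13 [469.0084349  374.96073894]
18 [477.03733593 376.22801172]
```

View pics/wrist7.png

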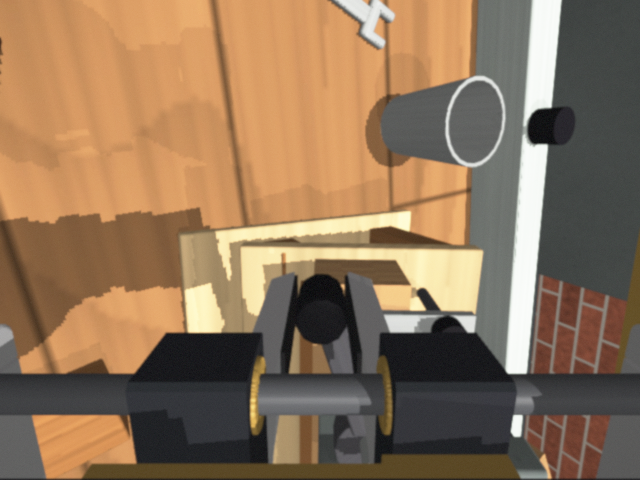

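arm_command(deltas=[[[-0.001,0.005,0,0],[-0.001,0.005,0,0],[0,0.005,0,0],[0,0.005,0,0],[0,0.001,0,0]]])

```text
t: 20.3
ee_pos: [590.4, 251.6, 194.4]
tool_rot: [0.181, 0.715, 0.653, 0.174]
contact_force: [-3.7, -2.9, 0.8]
opening: 23.2
```

```bash
python3 st.py
```

```text
20.3 [ 0.446  0.292  1.64  -0.341  0.786  0.726] [590.4 251.6 194.4] z [ 0.485 -0.031 -0.874] y [ 0.87  -0.082  0.486] F [-3.7 -2.9  0.8]
tilt 29.09033066507749 az -3.598194899371505
grasp tool shift mm [-149.1   13.2  -84.8]
knob tool shift mm [-44.6 -61.2   1. ]
tool z in XYA [-0.016  0.023 -1.   ] tool y [ 1.     0.014 -0.016] F XYA [-2.5 -3.3  2.3] tcp XYA rel G [ -16.6  150.8 -100.1] open 23.2
rel pivot [-16.4 100.6   8.1] rad 101.9 q 0.937
```

arm_command(deltas=[[[-0.003,0.003,0,0],[-0.003,0.003,0,0],[-0.001,0.003,0,0],[0,0.003,0,0],[0,0,0,0]]])

```text
t: 20.8
ee_pos: [595.4, 252.0, 197.3]
tool_rot: [0.174, 0.714, 0.655, 0.176]
contact_force: [3.2, -2.6, 0.8]
opening: 23.2
```

```bash
python3 st.py
python3 - <<'E'
from h import *
c="wrist"
im=eyes.grab_frame(c); cv2.imwrite(f"pics/{c}8.png",im[:,:,::-1])
E
```

```text
20.8 [ 0.435  0.297  1.624 -0.31   0.792  0.691] [595.4 252.  197.3] z [ 0.479 -0.017 -0.878] y [ 0.874 -0.081  0.479] F [ 3.2 -2.6  0.8]
tilt 28.654051837897285 az -2.0164968960546488
grasp tool shift mm [-148.9    6.5  -86.7]
knob tool shift mm [-45.5 -67.    1.1]
tool z in XYA [-0.025  0.036 -0.999] tool y [ 1.     0.015 -0.024] F XYA [ 3.4 -2.2 -1. ] tcp XYA rel G [ -10.8  151.8 -100. ] open 23.2
rel pivot [-10.6 101.5   8.1] rad 102.1 q 0.995
```

View pics/wrist8.png

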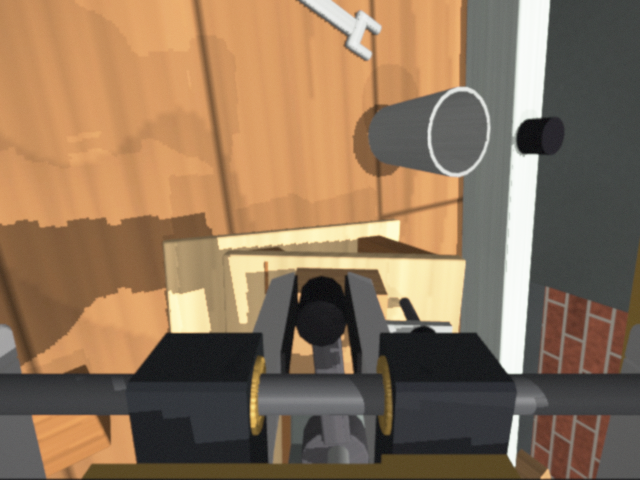

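arm_command(deltas=[[[0,0.004,0,0],[0,0.004,0,0],[0,0.004,0,0],[0,0.003,0,0],[0,0.001,0,0]]])

```text
t: 21.35
ee_pos: [604.8, 253.0, 202.3]
tool_rot: [0.169, 0.715, 0.656, 0.173]
contact_force: [-9.4, 0.7, 0.1]
opening: 23.0
```

```bash
python3 st.py
```

```text
21.35 [ 0.426  0.314  1.586 -0.288  0.817  0.664] [604.8 253.  202.3] z [ 0.47  -0.014 -0.883] y [ 0.879 -0.082  0.469] F [-9.4  0.7  0.1]
tilt 28.030365443606524 az -1.7551013577175598
grasp tool shift mm [-150.6   -4.9  -87. ]
knob tool shift mm [-47.3 -77.5   1.8]
tool z in XYA [-0.036  0.037 -0.999] tool y [ 0.999  0.015 -0.035] F XYA [-8.1 -0.3  4.8] tcp XYA rel G [  -0.3  153.8 -100.3] open 23.0
rel pivot [  0.  103.5   7.8] rad 103.5 q 1.099
```

arm_command(deltas=[[[0,0,0,0],[0,0,0,0],[0,0,0,0],[0,0,0,0],[0,0,-0.01,0]]], grip=130)

```text
t: 21.85
ee_pos: [600.3, 252.1, 210.6]
tool_rot: [0.17, 0.715, 0.656, 0.173]
contact_force: [1.2, 0.5, -1.1]
opening: 45.9
```

```bash
python3 st.py
```

```text
21.85 [ 0.428  0.297  1.588 -0.287  0.833  0.662] [600.3 252.1 210.6] z [ 0.469 -0.016 -0.883] y [ 0.88  -0.082  0.469] F [ 1.2  0.5 -1.1]
tilt 27.995959823490836 az -1.9537062102244436
grasp tool shift mm [-149.7   -4.9  -77.4]
knob tool shift mm [-46.2 -77.5  11.3]
tool z in XYA [-0.036  0.036 -0.999] tool y [ 0.999  0.015 -0.036] F XYA [ 0.4  0.7 -1.6] tcp XYA rel G [  0.  152.4 -91. ] open 45.9
rel pivot [  0.3 102.1  17.2] rad 102.1 q 1.103
```

Retract well clear, then check.

arm_command(deltas=[[[0,0,-0.03,0],[0,0,-0.04,0],[0,0,-0.04,0],[0,0,-0.03,0],[0,0,-0.01,0]]])

```text
t: 22.35
ee_pos: [526.0, 253.8, 350.2]
tool_rot: [0.169, 0.715, 0.656, 0.173]
contact_force: [0.3, 0.3, 0.4]
opening: 46.2
```

```bash
python3 st.py
python3 - <<'E'
from h import *
from fit import pts,r
for c in ["wrist","top","scene"]:
    m=eyes.camera_model(c);im=eyes.grab_frame(c); 
    if c=="scene": im=cv2.resize(im[120:410,250:480],None,fx=2,fy=2)
    if c=="top": im=cv2.resize(im[170:340,190:430],None,fx=3.3,fy=3.3)
    cv2.imwrite(f"pics/{c}9.png",im[:,:,::-1])
    for q in (0.9,1.0,1.1,1.2,1.3):
        p=r.x.copy(); p[-1]=q; d=pts(p); print(c,q,proj(m,d["Kt"]).round(1),proj(m,d["P"]).round(1),proj(m,d["G"]-55.5*d["A"]).round(1))
E
```

```text
22.35 [ 0.497  0.066  1.537 -0.267  1.123  0.649] [526.  253.8 350.2] z [ 0.469 -0.016 -0.883] y [ 0.879 -0.083  0.469] F [0.3 0.3 0.4]
tilt 28.003772118571707 az -1.9225665395247922
grasp tool shift mm [-148.9   -4.8   80.7]
knob tool shift mm [-45.5 -77.4 169.4]
tool z in XYA [-0.036  0.036 -0.999] tool y [ 0.999  0.015 -0.036] F XYA [0.4 0.3 0.2] tcp XYA rel G [  5.7 145.9  66.9] open 46.2
rel pivot [  6.1  95.6 175. ] rad 95.8 q 1.162
wrist 0.9 [230.5 300.6] [319.8 321. ] [392.3 318.3]
wrist 1.0 [229.2 311.3] [319.8 321. ] [392.3 318.3]
wrist 1.1 [229. 322.] [319.8 321. ] [392.3 318.3]
wrist 1.2 [229.7 332.8] [319.8 321. ] [392.3 318.3]
wrist 1.3 [231.6 343.5] [319.8 321. ] [392.3 318.3]
top 0.9 [265.5 216. ] [259.2 261.5] [269.1 282.5]
top 1.0 [261.3 215.5] [259.2 261.5] [269.1 282.5]
top 1.1 [257.  215.5] [259.2 261.5] [269.1 282.5]
top 1.2 [252.8 215.9] [259.2 261.5] [269.1 282.5]
top 1.3 [248.7 216.7] [259.2 261.5] [269.1 282.5]
scene 0.9 [216.9 364.8] [238.2 346.3] [229.  324.3]
scene 1.0 [216.2 367.8] [238.2 346.3] [229.  324.3]
scene 1.1 [215.7 370.7] [238.2 346.3] [229.  324.3]
scene 1.2 [215.3 373.3] [238.2 346.3] [229.  324.3]
scene 1.3 [215.  375.6] [238.2 346.3] [229.  324.3]
```

View pics/wrist9.png

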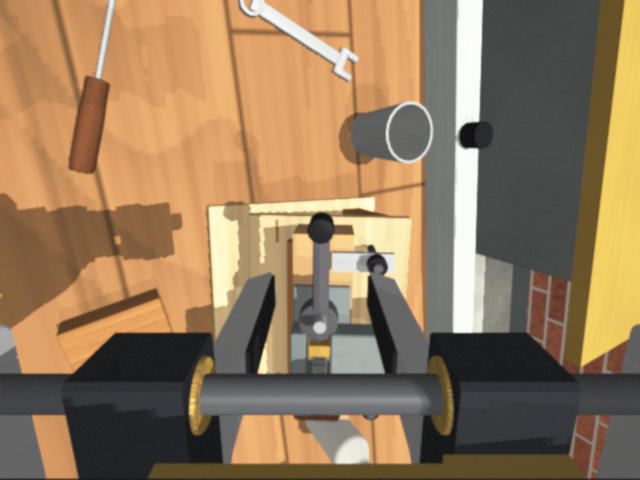

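View pics/scene9.png

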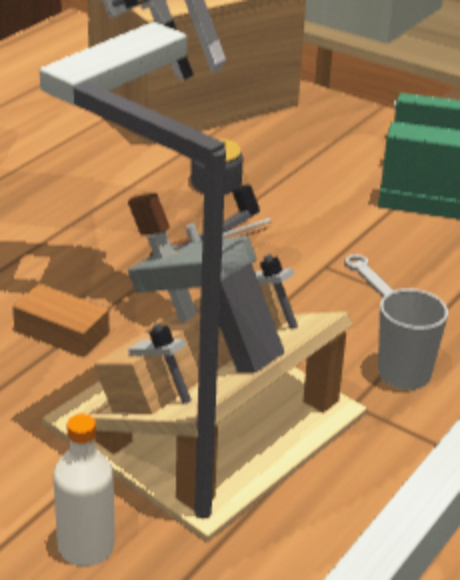

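View pics/top9.png

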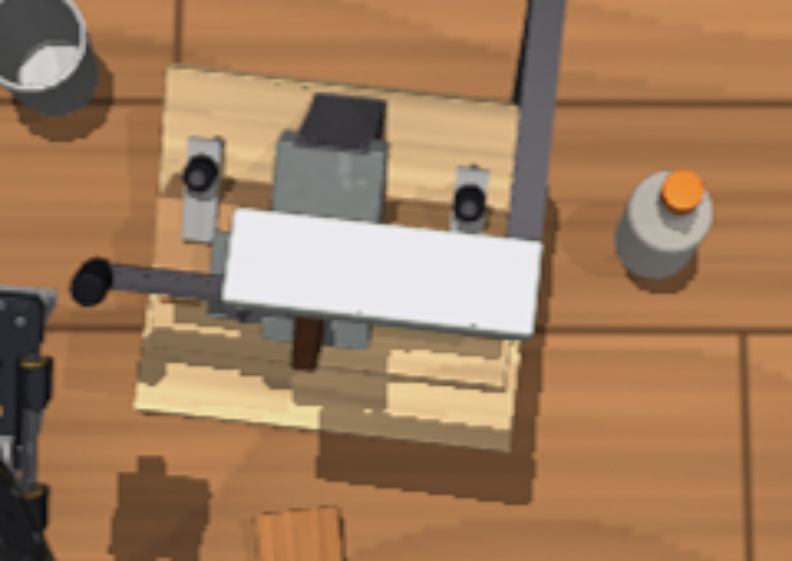

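```bash
python3 -c "
from bench import robot
print(robot.close_job())"
```

```text
the job is handed in; nothing more can be done
None
```

The slide is down on the mortise floor, the cam lever is locked at about 1.1 rad, and the gripper is clear of everything. I handed the job in at about 22.6 s; no verdict was reported.

- **Tilting the tool:** The moves cannot command tilt, so I stretched the arm to its reach limit until the tool leaned along A, within about 1° when gripping the slide.
- **Slide:** I pinched the grip and lowered it about 55 mm until it stopped moving. The push along A rose from about 3 N while sliding to 14.5 N, which is about 10 N on the floor. I then released it.
- **Lever:** I pinched the knob and carried it from about 0.15 to about 1.1 rad. The push at the end was about 8 N, as expected just past the bite point. I then released it and backed out.

**Last checks:**
- The wrist and top pictures both put the knob where it should be at about 1.1 rad.
- In the scene picture the slide is fully down, within about 2.5 px of where I predicted.
- The glue bottle, tin and offcut look unmoved.
- Contact force on the tool is near zero.

**What disagreed:**
- While turning the lever, the knob slipped about 5–7 mm along the pads and the tool drifted about 2–3° in tilt.
- The probe tip could not be seen inside the mortise, so its contact with the floor is judged only from force and from it stopping.

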